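Put the test-stand valve into float, lock it and start the test

ROBOT

A 7-joint arm with a two-finger parallel gripper is mounted at the origin on a cart in front of the work surface, level with it; the furniture and walls round the work are solid. World frame = base frame: x ahead of the robot, y to its left, z up, the work surface at z = 0. Lengths are in m, angles in degrees, forces in N, time in s.
With the tool pointing down it reaches from about 0.35 to 0.9 m from the base axis. Payload 19.9 kg.
Tool frame: the origin (TCP) lies at the very end of the fingers, on their centre line; the grasp point (between the pads) lies 19 mm behind it; z points along the fingers, y is the line along which they close (so a half turn about z gives the same grasp; the last joint's range is limited). The gripper opens to 94 mm and grips with 3 to 60 N. Pads are 16 mm wide; open, the fingers measure 119 mm over their backs; the gripper's body (75 mm by 177 mm) begins 78 mm behind the grasp point.
Start: joints at [-78.008, 23.915, -0.59, 92.452, 0.269, 63.638, -3.037], TCP at [0.155, 0.605, 0.205] pointing down, gripper open.
Joint ranges: [-161.28, 161.28], [-22.2, 115.67], [-73.04, 71.86], [3.21, 147.25], [-68.34, 248.33], [10.77, 114.83], [-161.83, 161.83]. Speed limits (degrees/s): [108.29, 108.29, 136.94, 136.94, 172.46, 172.46, 172.46].

INTERFACE

Orientations are given as [roll, pitch, yaw] about the fixed x, y, z axes, in that order (R = Rz(yaw) Ry(pitch) Rx(roll)).
In Python, from workcell import bot, kin, state, eyes, finder gives the robot as it stands. Calls block until the motion is done:
- bot.move_ptp(position, orientation): joint-space move of the TCP to a pose.
- bot.movel(position, v=0.15, frame=None): straight line of the TCP; frame=None keeps the orientation; v is the mean speed in m/s.
- bot.set_joints(angles): joint-space move.
- bot.gripper_open() and bot.grab(): open the fingers fully, or close them until they stop; the grip force is fixed at half the most.
- bot.wait(seconds).
- kin.inverse_kinematics(position, orientation): joint angles nearest the present ones, or None.
- state(): the state.
- eyes.get_image(name): name is "scene" or "top" or "wrist"; returns the picture (420x560x3 uint8, red, green, blue); there is no depth.
- eyes.camera_params(name): a dict with "fovy" (degrees; the focal length in pixels is half the picture's height over the tangent of half this angle, whatever the lens; pixels are square), "cx", "cy" (the principal point, pixels), "dist_coeffs" ([k1, k2, p1, p2, k3] as OpenCV has them; the pictures are not rectified), "cam_to_world" (4x4, takes a point from camera to world coordinates); the wrist camera has in their place "mount" (4x4, takes a point from camera to tool coordinates, whose origin is the TCP and whose axes are the flange's). Camera axes: x right, y down, z forward; pixel columns grow to the right and rows downward; lengths in m; the calibration is good to about 2 mm. A picture is of the moment at which its call begins: read the wrist's pose just before it. camera_params takes no time and is no camera call.
A pose or a line that the arm cannot do raises bot.PlanningError and nothing moves.
- bot.close_job(): hands the job in; it is judged then, once.
Trained networks look in the newest picture that a camera, given by its name, has taken for a name from the list of things; names that differ only in an ending like _2 or _b are one class to them, and where a whole thing is asked for, a point or a joint stands for the part that bears it (a point fixed in the world has none). Each returns a list of dicts, best first, with "confidence" (0 to 1); they miss things now and then, are a little off and sometimes report something else, mostly with a low value. They report only what shows in the picture. A call takes as long as a camera call.
- finder.search_frame(camera, thing): "rect" ([centre column, centre row, width, height] in pixels, round what is visible of it).
The state is a dict: "clock": time; "q": joint angles; "qd": joint speeds; "joint_torque": joint torques, N m; "tcp_pos": TCP position; "orientation": TCP orientation; "force": force on the tool from outside, world axes, zero at the start; "wrist_torque": the same for the moment, N m; "gripper_width": finger opening in m; "gripper_force": force on a finger pad.
Only numpy, scipy, OpenCV 4.12 (cv2) and the standard library are available. Lean on these libraries where they do the work, as an engineer would, in place of code of your own. Each camera call takes 0.05 s, during which the arm holds its last target. There are 200 camera calls.

TASK

Get the hydraulic valve on the test stand ready and start its test: slide the lock bolt fully back by its thumb peg, push the red-knobbed lever over the stiff detent until it drops into the float notch at the yellow-marked end, and slide the bolt fully home again so that the lever is locked there. Then press the green membrane key on the console firmly until it registers, without leaning hard on it, and let go. Press no other key and leave the things lying round about where they are.

Things in the scene. Friction and masses are not known exactly. Their poses are not given: they have to be found in the camera images.
- stand: valve test stand fixed to the bench, left or right: dark steel plate 240 (x) x 230 (y) x 12 mm, blue valve block, upright aluminium gate (130 mm along x, top at 167 mm; black bands at the neutral end, yellow at the float end), at +y a blue bolt channel 155 mm high. Origin: centre of underside. x: the lever's throw from neutral to float, within 0.25 rad of world x; z up.
- lever_knob (a point): centre of the red ball (34 mm across) on top of the valve lever, a 12 mm rod with an 18 mm ferrule under the ball, 150 mm from its pivot. In neutral it stands 58 mm to the stand's -x of the pivot and 213 mm above the bench, in float 58 mm to +x and as high; half-way 225 mm high.
- lever_pivot (a point): point on the lever's pivot, in the middle of the gate, 75 mm above the bench: at (0, -35, 75) mm in the stand's frame. The lever turns about the stand's y axis.
- lever (a joint): lever angle: 0 neutral, 0.8 float (leaning 0.4 rad to the stand's -x or +x; stops at -0.02, 0.82). Easy at first (2 N at the ball); from 0.5 a detent resists more and more (up to about 15 N); past its hump at 0.64 it is thrown by itself into the float notch, where it rests at about 0.78 to 0.82. Let go before the hump it springs back to about 0.5. With the bolt across the gate it stops at about 0.25.
- bolt_peg (a point): point on the axis of the lock bolt's upright thumb peg, 210 mm above the bench. The peg is 12 mm thick, its black cap from 205 mm up to the top at 219 mm is 16 mm thick. It moves along the stand's y only: at (0, +50) mm in the stand's frame with the bolt home, (0, +105) mm with it fully back. The channel under it is 34 mm wide and 155 mm high.
- bolt (a joint): travel of the lock bolt (12 mm rod, axis 150 mm above the bench) along the stand's +y, m: 0 fully home, crossing the gate at mid-throw and keeping the lever on its side; 0.055 fully back, clear of the gate (stops at both). It slides against about 2 N and stays where it is left.
- console: grey test console fixed to the bench beside the stand, 130 (x) x 170 (y) x 30 mm, origin at the centre of its underside, x within 0.3 rad of world x. Black panel 31.5 mm high, green display on its +x half, three square membrane keys in a row at x = -25 mm: green at y = +48, white at 0, red at -48 mm.
- key_green_top (a point): centre of the top face of the green membrane key, 30 x 30 mm, 34.5 mm above the bench; pressed straight down.
- key_green (a joint): travel of the green key, m: 0 free, 0.002 at its stop. It starts to yield at 3 N, is at its stop at 7 N, and registers once it is pressed with more than 4 N for a tenth of a second; it springs back.
- key_white (a joint): travel of the white key, m, same kind of key. Not to be pressed.
- key_red (a joint): travel of the red key, m, same kind of key. Not to be pressed.
- oak_block: oak block, 45x120x40 mm, a bystander; origin at the centre of its underside
- seal_box: blue and white carton, 60x85x28 mm, a bystander; origin at the centre of its underside
- drill_tin: dark green flat tin, 114x168x35 mm, a bystander; origin at the centre of its underside

How it is judged (in metres and radians):
On the way, in this order (a step that is already met when the one before it is completed fails the run):
1. the lock bolt is fully back (value of joint bolt above 0.045 m and value of joint lever below 0.4 rad), for 0.1 s.
2. the lever is in the float notch, the bolt still back (value of joint lever above 0.72 rad and value of joint bolt above 0.035 m), for 0.2 s.
3. the bolt is fully home again, the lever locked in float (value of joint lever above 0.72 rad and value of joint bolt below 0.006 m), for 0.2 s.
4. the green key is pressed with more than 4 N by the fingers, the lever locked in float (all of step 3 and contact force between the fingers and key_green above 4 N), for 0.1 s.
At the end, for the whole second after the job is handed in: the lever rests in the float notch (beyond 0.72 rad), the bolt is home (within 6 mm) and the green key is released (less than 1 mm down) (all of step 3 and value of joint key_green below 0.001 m and velocity of joint lever below 0.05 rad/s); the robot touches nothing.
It fails at once if the white or the red key is pressed (more than 1 mm down) (value of joint any of key_white, key_red above 0.001 m).
It fails at once if the green key is pressed with more than 45 N (contact force between anything else and key_green above 45 N).
It fails at once if a thing lying round about is moved by more than 40 mm (distance of any of oak_block, seal_box, drill_tin from where it was at the start of the episode above 0.04 m).
It also fails if it takes over 51 s, if anything falls off the work surface, if the arm or the gripper's body presses on something with over 40 N, if the wrist force passes 120 N, or if a joint passes its speed limit or range.

## Working session

There is one attempt and no reset: what is moved stays moved. The work goes in short steps, each a Python script; the robot and the scene stay as the last script left them, time stands still between calls to the robot, and variables do not carry over. Pictures are saved under pics/ and viewed, at most 10 in all, crops included, and the job is handed in when it is done.

```bash
mkdir -p pics
cat > h.py <<'E'
import numpy as np, cv2
from workcell import bot, kin, state, eyes, finder
E
python3 - <<'E'
from h import *
for n in ("scene","top"):
    im=eyes.get_image(n); cv2.imwrite(f"pics/{n}0.png",im[:,:,::-1])
    for t in ("stand","lever_knob","bolt_peg","console","key_green_top"):
        print(n,t,[(np.round(d["rect"]).tolist(),round(d["confidence"],2)) for d in finder.search_frame(n,t)[:2]])
    c=eyes.camera_params(n);print({k:np.round(v,4).tolist() for k,v in c.items()})
print(state())
E
```

```text
scene stand [([244.0, 206.0, 84.0, 79.0], 0.86)]
scene lever_knob [([235.0, 182.0, 12.0, 19.0], 0.51)]
scene bolt_peg []
scene console [([302.0, 264.0, 62.0, 35.0], 0.58), ([392.0, 303.0, 44.0, 36.0], 0.22)]
scene key_green_top [([288.0, 253.0, 11.0, 3.0], 0.49)]
{'fovy': 45.7233, 'cx': 273.359, 'cy': 209.016, 'dist_coeffs': [-0.1673, 0.0, 0.0, 0.0, 0.0], 'cam_to_world': [[0.8107, -0.225, 0.5405, -0.3602], [-0.5852, -0.3388, 0.7367, -1.1911], [0.0173, -0.9135, -0.4064, 0.7983], [0.0, 0.0, 0.0, 1.0]]}
top stand [([225.0, 222.0, 81.0, 76.0], 0.78), ([322.0, 223.0, 14.0, 10.0], 0.32)]
top lever_knob [([355.0, 224.0, 12.0, 7.0], 0.71), ([234.0, 222.0, 15.0, 15.0], 0.55)]
top bolt_peg [([220.0, 208.0, 42.0, 5.0], 0.53), ([425.0, 226.0, 32.0, 26.0], 0.35)]
top console [([337.0, 216.0, 54.0, 48.0], 0.65)]
top key_green_top [([324.0, 222.0, 12.0, 6.0], 0.61)]
{'fovy': 53.4158, 'cx': 285.3925, 'cy': 203.1875, 'dist_coeffs': [-0.1154, 0.0, 0.0, 0.0, 0.0], 'cam_to_world': [[-0.0543, -0.9726, 0.2261, 0.2596], [-0.9985, 0.0539, -0.0078, 0.0234], [-0.0046, -0.2262, -0.9741, 1.3356], [0.0, 0.0, 0.0, 1.0]]}
{'clock': 0.6, 'q': array([-78.01007177,  23.91498805,  -0.59125409,  92.45233017,
         0.26844252,  63.63926397,  -3.0347495 ]), 'qd': array([-0.04167308,  0.07639234, -0.01251064, -0.07546462, -0.08872586,
        0.05321501,  0.05388106]), 'joint_torque': array([ 1.23222203e-04, -8.50719666e+01,  6.38155472e-01, -4.26172221e+01,
       -4.87692724e-02,  1.38736947e-02, -1.85334397e-05]), 'tcp_pos': array([0.1550665 , 0.60543245, 0.20542897]), 'orientation': array([-1.79994848e+02,  1.11269037e-03,  1.65635036e+02]), 'force': array([ 0.306672  ,  0.50484538, -0.17929199]), 'wrist_torque': array([ 0.0330908 ,  0.04682563, -0.01390393]), 'gripper_force': 0.0, 'gripper_width': 0.093791357654397}
```

View pics/scene0.png

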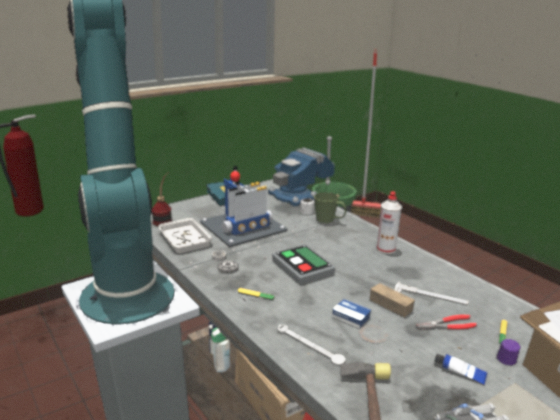

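View pics/top0.png

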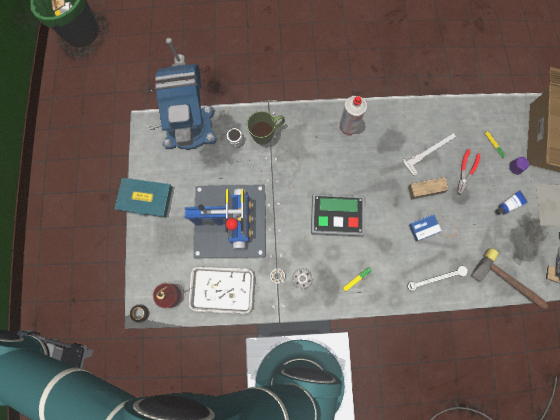

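The top view shows the stand at about (229,221), with its yellow float end up (+x) and the channel to the left (+y). The red knob is at (232,224) and the console at (338,214), with its green key at (323,221). The finder's 0.71 knob hit at (355,224) is the red key, so it's wrong. Next I'll enlarge this view and estimate rough poses.

```bash
cat >> h.py <<'E'
def K(c,H=420):
    f=H/2/np.tan(np.radians(c["fovy"])/2); return np.array([[f,0,c["cx"]],[0,f,c["cy"]],[0,0,1.]])
def c2w(c,st=None):
    if "cam_to_world" in c: return np.array(c["cam_to_world"])
    from scipy.spatial.transform import Rotation as R
    T=np.eye(4);T[:3,:3]=R.from_euler("xyz",st["orientation"],degrees=True).as_matrix();T[:3,3]=st["tcp_pos"]
    return T@np.array(c["mount"])
def ray(c,T,uv,z):
    p=cv2.undistortPoints(np.array([[uv]],float),K(c),np.array(c["dist_coeffs"],float)).ravel()
    d=T[:3,:3]@[p[0],p[1],1]; o=T[:3,3]; return o+d*(z-o[2])/d[2]
def proj(c,T,P):
    W=np.linalg.inv(T); r=cv2.Rodrigues(W[:3,:3])[0]
    return cv2.projectPoints(np.atleast_2d(P).astype(float),r,W[:3,3],K(c),np.array(c["dist_coeffs"],float))[0].reshape(-1,2)
E
python3 - <<'E'
from h import *
im=cv2.imread("pics/top0.png")
cv2.imwrite("pics/top0c.png",cv2.resize(im[175:270,175:375],None,fx=4,fy=4,interpolation=cv2.INTER_CUBIC))
c=eyes.camera_params("top");T=c2w(c)
for n,uv,z in [("c",(195,187),.012),("c",(265,185),.012),("c",(266,257),.012),("c",(195,259),.012),("knob",(232,224.5),.213),("kg",(323,221),.0345),("kr",(353,222.5),.0345)]:
    print(n,ray(c,T,uv,z).round(4))
print(np.round(eyes.camera_params("wrist")["mount"],3),eyes.camera_params("wrist")["fovy"])
E
```

```text
c [0.6382 0.3083 0.012 ]
c [0.6319 0.0764 0.012 ]
c [0.3954 0.0836 0.012 ]
c [0.4006 0.31   0.012 ]
knob [0.4684 0.1635 0.213 ]
kg [ 0.4971 -0.103   0.0345]
kr [ 0.4869 -0.1979  0.0345]
[[-0.    -0.963 -0.269  0.077]
 [ 1.     0.    -0.001  0.   ]
 [ 0.001 -0.269  0.963 -0.18 ]
 [ 0.     0.     0.     1.   ]] 58.09815714816364
```

View pics/top0c.png

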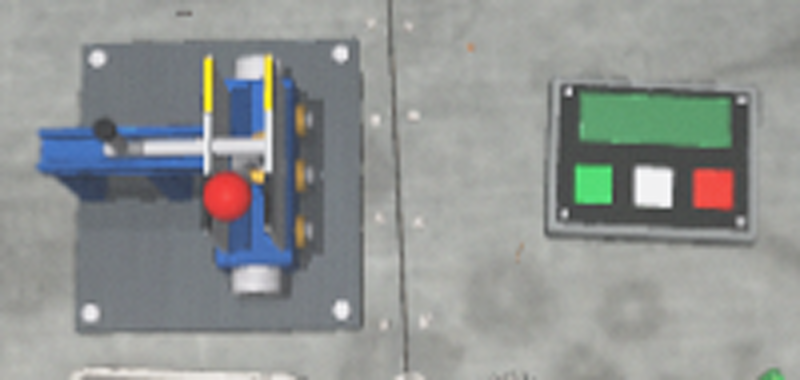

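The plate comes out at 0.236 x 0.23 m and the knob-to-key geometry fits, so the rough poses look right. The black peg cap shows at crop (104,128), with the bolt home, and the lever is in neutral. I'll take a closer wrist look at the stand.

Run:
```python
from h import *
c=eyes.camera_params("top");T=c2w(c)
print("peg top",ray(c,T,(175+104/4,175+127/4),.219).round(4))
bot.move_ptp([.50,.21,.36],[180,0,178.5])
s=state();im=eyes.get_image("wrist");np.save("w1.npy",c2w(eyes.camera_params("wrist"),s))
cv2.imwrite("pics/w1.png",im[:,:,::-1]);print(s["clock"],s["q"].round(1),s["tcp_pos"],s["orientation"])
for t in ("lever_knob","bolt_peg"): print(t,[(np.round(d["rect"],1).tolist(),round(d["confidence"],2)) for d in finder.search_frame("wrist",t)[:2]])
```

```text
peg top [0.5216 0.2473 0.219 ]
2.575 [-41.1   9.3  17.3  92.4  -2.8  78.8  65.1] [0.49963407 0.21092132 0.35966943] [-1.79992491e+02 -2.66446773e-02  1.78573069e+02]
lever_knob [([227.0, 169.5, 48.8, 52.0], 0.73)]
bolt_peg [([272.4, 208.0, 118.6, 35.0], 0.59)]
```

View pics/w1.png

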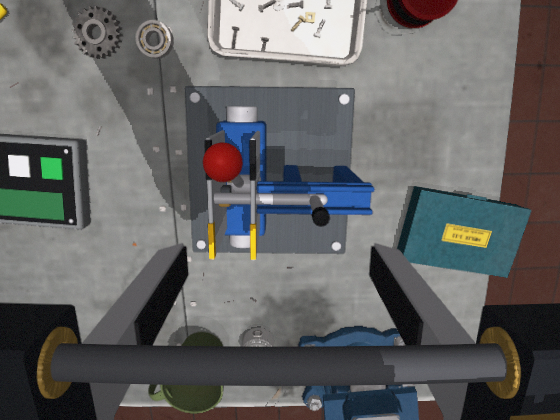

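The wrist view shows the knob at about (222,162), the peg cap at (320,215), and the green key at (51,168). The plate corners are at about (187,88), (353,88), (347,253) and (193,253). Next: get the stand pose from these.

Run:
```python
from h import *
from scipy.optimize import least_squares
im=cv2.imread("pics/w1.png");h=cv2.cvtColor(im,cv2.COLOR_BGR2HSV);H,S,V=h[...,0],h[...,1],h[...,2]
yy,xx=np.mgrid[:420,:560]
m=((H<8)|(H>172))&(S>120)&(V>60)&(abs(xx-222)<30)&(abs(yy-162)<30);k=cv2.minEnclosingCircle(np.argwhere(m)[:,::-1].astype(np.float32));print("knob",k)
m=(V<45)&(abs(xx-320)<14)&(abs(yy-215)<14);p=cv2.minEnclosingCircle(np.argwhere(m)[:,::-1].astype(np.float32));print("peg",p,m.sum())
m=(H>45)&(H<75)&(S>150)&(V>110)&(abs(xx-51)<18)&(abs(yy-168)<16);g=cv2.minAreaRect(np.argwhere(m)[:,::-1].astype(np.float32));print("key",g)
c=eyes.camera_params("wrist");T=np.load("w1.npy")
print(ray(c,T,k[0],.213),ray(c,T,(320.5,215.5),.219),ray(c,T,p[0],.219),ray(c,T,g[0],.0345))
P=np.array([[-58,-35,213],[0,50,219],[-120,-115,12],[-120,115,12],[120,115,12],[120,-115,12]])/1e3
uv=np.array([k[0],p[0],(187,88),(353,88),(347,253),(193,253)])
def w(q): a=q[2];R=np.array([[np.cos(a),-np.sin(a),0],[np.sin(a),np.cos(a),0],[0,0,1]]);return P@R.T+[q[0],q[1],0]
r=least_squares(lambda q:(proj(c,T,w(q))-uv).ravel(),[.52,.195,-.02],loss="soft_l1")
print(r.x,np.degrees(r.x[2]));print((proj(c,T,w(r.x))-uv).round(1));print(w(r.x)[:2])
```

```text
knob ((222.05372619628906, 161.93801879882812), 19.849695205688477)
peg ((319.80950927734375, 216.11904907226562), 9.436758995056152) 259
key ((51.5, 168.0), (22.0, 21.0), 90.0)
[0.47119145 0.16244401 0.213     ] [0.52013383 0.2475513  0.219     ] [0.52069186 0.24694154 0.219     ] [ 0.49886138 -0.10374895  0.0345    ]
[ 0.52186045  0.19687635 -0.02108272] -1.2079506488651042
[[ 0.2 -9.3]
 [-0.1  2.4]
 [-4.1 -0.1]
 [ 1.  -1. ]
 [-0.5  0.6]
 [ 0.8  1.1]]
[[0.4631355  0.16310684 0.213     ]
 [0.52291451 0.24686524 0.219     ]]
```

Run:
```python
from h import *
yaw=178.8; u=np.array([.021,1,0]); 
p=np.array([.5205,.247,.188])
def show(t): s=state();print(t,round(s["clock"],2),s["tcp_pos"].round(4),s["force"].round(1),round(s["gripper_width"],4),round(s["gripper_force"],1))
bot.move_ptp(p+[0,0,.06],[180,0,yaw]);show("above")
bot.movel(p,v=.12);show("down")
bot.grab();show("grab")
g=state()["tcp_pos"];np.save("g.npy",g)
bot.movel(g+.03*u,v=.08);show("30")
bot.movel(g+.053*u,v=.06);show("53")
im=eyes.get_image("wrist");cv2.imwrite("pics/w2.png",im[:,:,::-1])
```

```text
above 3.27 [0.5208 0.2468 0.2491] [-0.4 -0.9  0.2] 0.0941 0.0
down 3.92 [0.521  0.2471 0.1892] [-0.1  0.1  0.1] 0.0939 0.0
grab 5.12 [0.5205 0.2471 0.188 ] [-0.7  1.5  0.3] 0.0148 30.0
30 5.64 [0.5215 0.2787 0.1881] [ 4.2  2.  -2.5] 0.0152 30.0
53 6.17 [0.5223 0.3011 0.1881] [ 7.6  1.1 -4. ] 0.0151 30.0
```

View pics/w2.png

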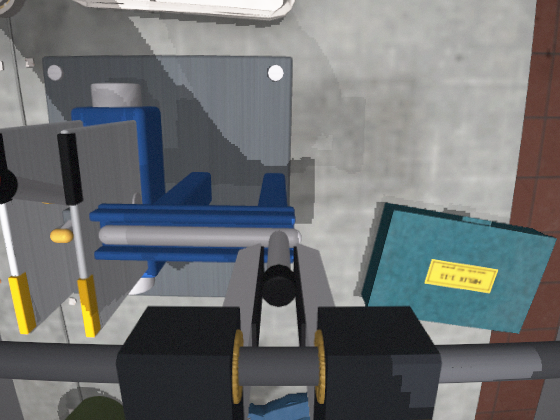

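The bolt moved about 54 mm and the peg is still gripped. The sideways force was small. Next I'll release it and push the lever.

Run:
```python
from h import *
def show(t): s=state();print(t,round(s["clock"],2),s["tcp_pos"].round(4),s["force"].round(1),round(s["gripper_width"],4))
bot.gripper_open();show("open")
g=state()["tcp_pos"]
bot.movel([g[0],g[1],.265],v=.2)
bot.movel([.42,.1625,.265],v=.25)
bot.grab();show("closed")
bot.movel([.42,.1625,.206],v=.15);show("down")
for x in (.45,.48,.505,.525,.54,.552):
    bot.movel([x,.1625-.025*(x-.42),.206],v=.06);show(x)
im=eyes.get_image("wrist");cv2.imwrite("pics/w3.png",im[:,:,::-1])
im=eyes.get_image("top");cv2.imwrite("pics/t3.png",cv2.resize(im[170:270,175:275,::-1],None,fx=5,fy=5,interpolation=cv2.INTER_CUBIC))
```

```text
open 7.49 [0.5216 0.3001 0.188 ] [ 0.6 -0.  -0.1] 0.0942
closed 10.28 [0.42   0.1625 0.265 ] [ 0.7  0.7 -0.5] 0.0005
down 10.82 [0.4202 0.1626 0.2065] [-0.4  1.4 -0.1] 0.0008
0.45 11.47 [0.4501 0.1616 0.2059] [ 0.3 -0.8 -0.1] 0.0003
0.48 12.12 [0.4801 0.1608 0.2058] [ 0.  -0.1 -0.9] 0.0006
0.505 12.68 [0.5052 0.1602 0.2058] [-0.5  0.3 -0.3] 0.0005
0.525 13.17 [0.5251 0.1598 0.206 ] [-0.5  0.8  0.6] 0.0007
0.54 13.57 [0.5403 0.1594 0.2061] [ 0.  -0.3  0.3] 0.0006
0.552 13.92 [0.5524 0.1591 0.2059] [0.1 0.3 0.7] 0.0006
```

View pics/w3.png

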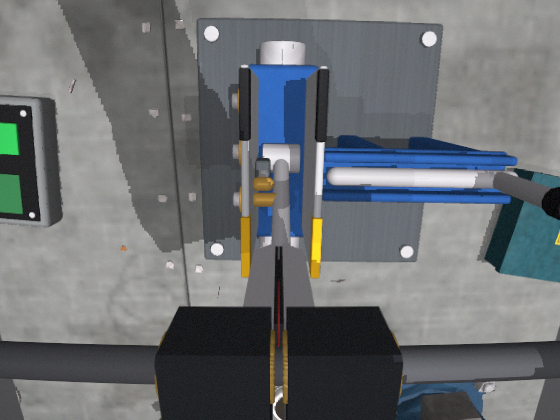

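The rod now leans towards the yellow end, with the ball hidden behind the fingers. I see no force, so I'll check the top view before going on.

View pics/t3.png

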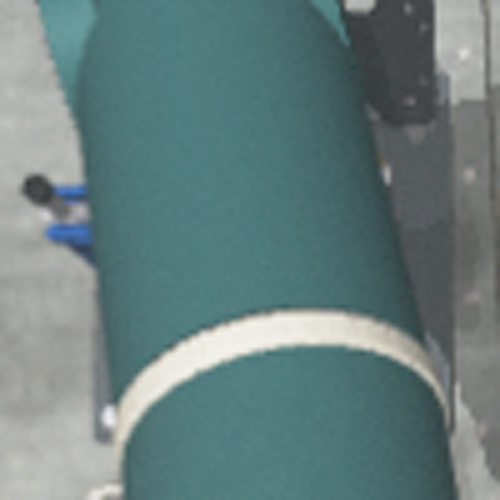

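The arm hides the lever in this view. I'll back off, raise the tool and look from the wrist.

Run:
```python
from h import *
bot.movel([.53,.16,.206],v=.15)
bot.movel([.50,.19,.31],v=.25)
s=state();im=eyes.get_image("wrist");np.save("w4.npy",c2w(eyes.camera_params("wrist"),s))
cv2.imwrite("pics/w4.png",im[:,:,::-1]);print(s["clock"],s["force"])
for t in ("lever_knob","bolt_peg"): print(t,[(np.round(d["rect"],1).tolist(),round(d["confidence"],2)) for d in finder.search_frame("wrist",t)[:2]])
```

```text
14.9167 [ 0.01157164  0.01474502 -0.6404918 ]
lever_knob [([247.0, 245.1, 44.3, 126.0], 0.68)]
bolt_peg [([356.3, 224.0, 156.8, 45.6], 0.75)]
```

View pics/w4.png

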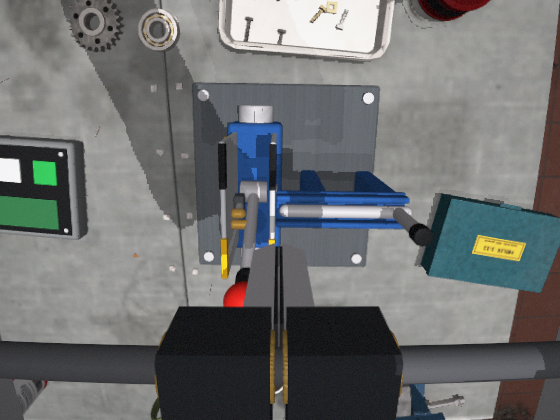

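The red ball shows at about (237,298), partly hidden by the fingers. The bolt is back, with the peg at (420,234). I'll compare the ball against its projected position for each lever angle.

Run:
```python
from h import *
c=eyes.camera_params("wrist");T=np.load("w4.npy")
im=cv2.imread("pics/w4.png");h=cv2.cvtColor(im,cv2.COLOR_BGR2HSV);H,S,V=[h[...,i] for i in range(3)]
yy,xx=np.mgrid[:420,:560];m=((H<8)|(H>172))&(S>120)&(V>60)&(abs(xx-237)<30)&(abs(yy-298)<35)
a=np.argwhere(m);print("rows",a[:,0].min(),a[:,0].max(),"cols",a[:,1].min(),a[:,1].max(), "row of leftmost",a[a[:,1]==a[:,1].min()][:,0].mean())
for th in (.5,.7,.8):
    r=th-.4; P=[.522+.15*np.sin(r),.1615-.025*.15*np.sin(r),.075+.15*np.cos(r)]
    print(th,proj(c,T,[P,np.array(P)+[-.017,0,0]]).round(0).tolist(),P)
print("peg",ray(c,T,(421,234),.219))
```

```text
rows 281 307 cols 223 246 row of leftmost 301.5
0.5 [[241.0, 259.0], [240.0, 238.0]] [np.float64(0.5369750124970243), np.float64(0.1611256246875744), np.float64(0.22425062479170388)]
0.7 [[243.0, 290.0], [242.0, 270.0]] [np.float64(0.5663280309992009), np.float64(0.16039179922501998), np.float64(0.2183004733688409)]
0.8 [[244.0, 302.0], [243.0, 283.0]] [np.float64(0.5804127513462976), np.float64(0.16003968121634257), np.float64(0.21315914910043277)]
peg [0.52207343 0.29884516 0.219     ]
```

The ball matches 0.8 rad, so the lever is in the float notch. Now I'll bring the bolt home.

Run:
```python
from h import *
def show(t): s=state();print(t,round(s["clock"],2),s["tcp_pos"].round(4),s["force"].round(1),round(s["gripper_width"],4))
g=np.load("g.npy")
bot.movel([.522,.3005,.25],v=.25);bot.gripper_open()
bot.movel([.522,.3005,.188],v=.15);bot.grab();show("grab")
s=state()["tcp_pos"]
bot.movel([.5215,g[1]+.02,.188],v=.08);show("mid")
bot.movel([.5208,g[1]+.001,.188],v=.05);show("home")
for d in (.000,-.0015,-.003):
    bot.movel([.5208,g[1]+d,.188],v=.02);show(d)
    if state()["force"][1]>12: break
bot.gripper_open();show("open")
bot.movel([.5208,g[1],.27],v=.2)
bot.movel([.48,.05,.30],v=.25)
s=state();im=eyes.get_image("wrist");np.save("w5.npy",c2w(eyes.camera_params("wrist"),s))
cv2.imwrite("pics/w5.png",im[:,:,::-1]);show("look")
```

```text
grab 18.93 [0.522  0.3005 0.188 ] [0.3 1.1 0.4] 0.0156
mid 19.5 [0.5208 0.2649 0.1879] [-6.6 -3.   3.1] 0.0152
home 20.03 [0.5201 0.2468 0.188 ] [-4.9  2.   1.7] 0.0153
0.0 20.28 [0.5201 0.2466 0.188 ] [-4.2  5.8  1. ] 0.015
-0.0015 20.53 [0.5201 0.2465 0.1881] [-2.9 13.6 -1.2] 0.0148
open 21.8 [0.5208 0.2456 0.188 ] [ 1.1  0.5 -0.2] 0.094
look 23.38 [0.48   0.0514 0.2995] [ 0.9 -0.1 -0.4] 0.094
```

View pics/w5.png

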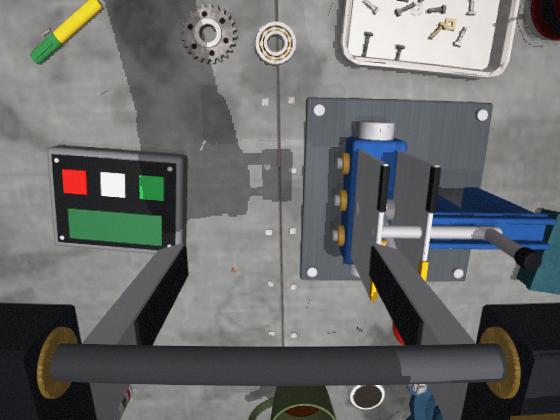

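The bolt crosses the gate and met its stop with 13.6 N. The lever is still in float, with red showing at (400,330), and the green key is at (151,188). Next is the key press, stepping down with a force check.

Run:
```python
from h import *
import sys
c=eyes.camera_params("wrist");T=np.load("w5.npy")
k=ray(c,T,(151.5,188),.0345);r=ray(c,T,(75,182),.0345);print(k,r,np.linalg.norm(k-r))
if abs(np.linalg.norm(k-r)-.096)>.006 or np.hypot(*(k[:2]-[.498,-.1035]))>.008: sys.exit("check")
def show(t): s=state();print(t,round(s["clock"],2),s["tcp_pos"].round(4),s["force"].round(1))
bot.movel([k[0],k[1],.12],v=.25);bot.grab()
bot.movel([k[0],k[1],.045],v=.12);bot.wait(.2);show("above");f0=state()["force"][2]
z=.039
while z>.025:
    bot.movel([k[0],k[1],z],v=.02);bot.wait(.1);f=state()["force"][2]-f0
    if f>2: show(round(z,4))
    if f>8: break
    z-=.0005
bot.wait(.3);show("held")
bot.movel([k[0],k[1],.14],v=.15);show("up")
bot.wait(.3);show("end")
```

```text
[ 0.49929525 -0.10366566  0.0345    ] [ 0.48960059 -0.19859542  0.0345    ] 0.09542350448825263
above 26.87 [ 0.4997 -0.1036  0.0456] [-0.2 -0.   1. ]
0.0345 30.57 [ 0.4994 -0.1037  0.0346] [-0.9  0.4  3.3]
0.034 30.92 [ 0.4993 -0.1037  0.034 ] [-1.2 -0.3  4.9]
0.0335 31.27 [ 0.4993 -0.1037  0.0335] [-1.2 -0.3  5.8]
0.033 31.62 [ 0.4993 -0.1037  0.0331] [-0.5  0.6  7.2]
0.0325 31.97 [ 0.4994 -0.1037  0.0327] [-2.6 -0.2 10.9]
held 32.27 [ 0.4994 -0.1037  0.0327] [-2.8 -0.8 11.8]
up 33.13 [ 0.4988 -0.1035  0.1392] [-0.3 -1.3  0.2]
end 33.43 [ 0.4991 -0.1037  0.1395] [0.1 0.2 1.1]
```

The key went to its stop at about 11 N, was held there, and has been released. I'm handing the job in.

```bash
python3 -c "
from h import *
print(bot.close_job())"
```

```text
the job is handed in; nothing more can be done
None
```

The job is handed in at about 33 s of the 51 s allowed, with no verdict shown: bolt drawn back, lever in the float notch, bolt home against its stop, and green key pressed with about 11 N and released.

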